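Load rings on a spring scale to the line

TASK

Load the spring scale: take the steel rings from the mat one at a time, push each one down over the spindle's three spring catches so that it drops home flat on the pan (or on the rings already there), and stop as soon as the pan's pointer has come to rest at or just past the long black line. Feel for the catches giving way and never press the pan down onto its rubber overload stop; leave the rings that are not needed where they lie on the mat, and do not disturb the things round about.

Things in the scene. Friction and masses are not known exactly. Their poses are not given: they have to be found in the camera images.
- scale: spring scale, fixed: grey base plate 120 x 210 x 16 mm; a round steel pan (90 mm) slides vertically above it, guided by a two-post column (158 mm high) 120 mm from the spindle axis on the scale's -y side. A white graduation plate on the column faces -x; the pan carries a black pointer that runs along it. Origin on the table under the pan's centre; z up.
- mark (a point): the long black line on the white graduation plate, 3 mm thick, 87 mm above the table; the short ticks above and below it are 10 mm apart. The pointer is level with the pan's top face.
- pan (a joint): how far the pan has sunk (m): 0 = top of its travel (pan's top face 135 mm above the table), 0.048 = level with the long black line, 0.108 = overload stop; beyond 0.100 counts as pressed onto the stop. Damped spring of 150 N/m: one ring sinks it about 14 mm. Hidden own weight: it starts at about 0.020 to 0.038.
- pan_seat (a point): centre of the pan's top face, where the first ring seats and the spindle starts; moves with the pan. z up along the spindle.
- spindle_tip (a point): top of the steel spindle, 62 mm above the pan's top face; moves with the pan. The spindle is 22 mm thick with a conical tip (10 mm wide at the top, full width 12 mm lower). A ring merely laid on it hangs on the catches.
- catches (a point): point on the spindle axis 32 mm above the pan's top face, level with the lower ends of three dark sprung catches, hinged 49 mm above the pan and leaning out to about 16 mm from the axis. A ring is pushed over them with about 4 to 8 N (hidden) while the pan gives way beneath; near 25 to 38 mm above the pan they give, the force drops, the pan springs up; free below 20 mm. Two rings fit.
- ring1: steel ring (thick washer): 60 mm outside diameter, 26 mm hole, 12 mm thick, about 0.21 kg (within 4 percent; all four alike). Origin at the centre of its underside; z is its axis, up as it lies flat on the mat.
- ring2: steel ring (thick washer): 60 mm outside diameter, 26 mm hole, 12 mm thick, about 0.21 kg (within 4 percent; all four alike). Origin at the centre of its underside; z is its axis, up as it lies flat on the mat.
- ring3: steel ring (thick washer): 60 mm outside diameter, 26 mm hole, 12 mm thick, about 0.21 kg (within 4 percent; all four alike). Origin at the centre of its underside; z is its axis, up as it lies flat on the mat.
- ring4: steel ring (thick washer): 60 mm outside diameter, 26 mm hole, 12 mm thick, about 0.21 kg (within 4 percent; all four alike). Origin at the centre of its underside; z is its axis, up as it lies flat on the mat.
- mat: black rubber mat, 210 x 210 x 3 mm, fixed, with the four rings lying on it, centres about 106 mm apart in a square. Origin at the centre of its underside.
- small_white_box: small white carton in front of the label printer, 61 x 100 x 46 mm, a bystander; origin at the centre of its underside.
- tape_measure: yellow pocket tape measure on the right of the scale, near the table front, 36 x 71 x 62 mm, a bystander; origin at the centre of its underside.
- pack_soap: small green carton standing between the mat and the white carton, in front of the label printer, 56 x 80 x 30 mm, a bystander; origin at the centre of its underside.
Things that resemble listed ones, but are neither listed nor needed, are in the scene too. Leave any purple look-alike of the ring2 alone.

How it is judged:
By the outcome, as a careful person would: the job done as asked, in the order asked, and still so for the second after the job is handed in, with the robot touching nothing.
It also fails if it takes over 69 s, if anything falls off the work surface, if the arm or the gripper's body presses on something with over 40 N, if the wrist force passes 120 N, or if a joint passes its speed limit or range.

ROBOT

A 6-joint arm with a two-finger parallel gripper is mounted at the origin on a cart in front of the work surface, level with it; the furniture and walls round the work are solid. World frame = base frame: x ahead of the robot, y to its left, z up, the work surface at z = 0. Lengths are in m, angles in rad, forces in N, time in s.
With the tool pointing down it reaches from about 0.35 to 0.975 m from the base axis. Payload 17.4 kg.
Tool frame: the origin (TCP) lies between the finger pads; the fingertips stand 11 mm ahead of it and the grasp point (between the pads) lies 8 mm behind it (r.finger_overhang is the distance from the TCP to the fingertips, in m); z points along the fingers, y is the line along which they close (so a half turn about z gives the same grasp; the last joint's range is limited). The gripper opens to 85 mm and grips with 20 to 120 N. Pads are 22 mm wide; open, the fingers measure 114 mm over their backs; the gripper's body (76 mm by 85 mm) begins 54 mm behind the grasp point. The pads swing forward as they close: fully open they stand 13 mm farther back than shut.
Start: joints at [-1.21, 0.116, 1.442, -0, 1.584, -0.038], TCP at [0.262, -0.622, 0.242] pointing down, gripper open.
Joint ranges: [-2.83, 2.83], [-0.83, 2.19], [0.07, 2.5], [-1.14, 4.28], [0.01, 3], [-2.97, 2.97]. Speed limits (rad/s): [1.89, 1.89, 2.22, 3.14, 3.14, 3.14].

INTERFACE

Orientations are given as a unit quaternion [x, y, z, w].
In Python, from cell import r gives the robot as it stands.
- The arm moves only by the tool carry_out, never from a script. Its argument "increments" is text: rows parted by semicolons, each of 5 numbers parted by spaces: the opening, from -1 (shut) to 1 (fully open), then the shift along the tool's x, y, z in units of 30 mm (1.0 is 30 mm), then the turn about the tool's z in units of 5 degrees (1.0 is 5 degrees). In form: jaw tx ty tz roll; .... A call has 1 to 20 rows; each row shifts and turns the commanded pose from where the row before left it, along the tool's axes as they then stand; what a row does not reach is not made up. A row lasts 1/10 s, in which the tool goes at most 50 mm and 8.59 degrees, less where a joint would pass 70% of its speed; a pose out of reach is approached as far as the arm can. A call is refused whole if a number of a shift passes 1 or a number of a turn 1, either way. A call with a gripper value outside its range is refused whole. The fingers move at their own pace and stop on an object; "newtons" is the grip in N (left out, the last holds). Time passes only in rows, so rows that do not move let the fingers close. It gives the time, the measured TCP pose, the force, the opening and the grip force at its end, in the units of the state.
- r.get_obs(): the state, without advancing time (a new reading comes with each control period).
- r.read_camera(name): name is "side" or "top" or "wrist"; returns the picture (420x560x3 uint8, blue, green, red); there is no depth.
- r.get_calibration(name): a dict with "mtx" (3x3 intrinsics, pixels), "rvec" (rotation vector, rad) and "tvec" (3), from world to camera coordinates, as OpenCV has them. Camera axes: x right, y down, z forward; pixel columns grow to the right and rows downward; lengths in m; the calibration is good to about 2 mm. A picture is of the moment at which its call begins: read the wrist's pose just before it. get_calibration takes no time and is no camera call; for the wrist camera it gives the pose at the moment of the call.
- r.sign_off(): hands the job in; it is judged then, once.
The state is a dict: "clock": time; "joint_positions": joint angles; "joint_vel": joint speeds; "tau": joint torques, N m; "tcp_pos": TCP position; "orientation": TCP orientation; "force": force on the tool from outside, world axes, zero at the start; "moment": the same for the moment, N m; "width": opening from 0.0 (shut) to 1.0 (fully open); "grip_force": force on a finger pad.
Only numpy, scipy, OpenCV 4.12 (cv2) and the standard library are available. Lean on these libraries where they do the work, as an engineer would, in place of code of your own. Each camera call takes 0.05 s, during which the arm holds its last target. There are 200 camera calls.

## Working session

There is one attempt and no reset: what is moved stays moved. The work goes in short steps, Python scripts to look and compute and a tool call to move; the robot and the scene stay as the last step left them, time stands still between calls to the robot, and variables do not carry over. Pictures are saved under pics/ and viewed, at most 10 in all, crops included, and the job is handed in when it is done.

Besides the shell and the picture viewer there is one more tool, called after "Emit:" as a command line: name --argument value ..., lists and objects as JSON in quotes. carry_out: Moves the arm, as the interface text tells. Its arguments: {"type":"object","properties":{"increments":{"type":"string"},"newtons":{"type":"number"}},"required":["increments"]}

```bash
mkdir -p pics; cat > h.py <<'E'
import numpy as np, cv2
from cell import r
def cal(n):
    c=r.get_calibration(n); R,_=cv2.Rodrigues(np.array(c["rvec"],float)); return np.array(c["mtx"],float),R,np.array(c["tvec"],float).ravel()
def onz(n,px,z,c=None):
    K,R,t=c or cal(n); out=[]
    for p in np.atleast_2d(px):
        d=R.T@np.linalg.inv(K)@np.array([p[0],p[1],1.]); o=-R.T@t; out.append(o+d*(z-o[2])/d[2])
    return np.array(out)
def proj(n,P,c=None):
    K,R,t=c or cal(n); q=(K@(R@np.atleast_2d(P).T+t[:,None])).T; return q[:,:2]/q[:,2:]
E
python3 - <<'E'
from h import *
for n in("top","side"):
    im=r.read_camera(n); cv2.imwrite(f"pics/{n}0.png",im); K,R,t=cal(n); print(n,(-R.T@t).round(3),R[2].round(3),K[0,0])
o=r.get_obs();print({k:np.round(o[k],3) for k in o})
E
```

```text
top [ 0.322 -0.181  1.567] [ 0.161  0.    -0.987] 433.0774947102648
side [0.463 0.844 0.557] [ 0.08  -0.922 -0.379] 400.75209944946096
{'clock': np.float64(0.1), 'joint_positions': array([-1.21 ,  0.116,  1.442, -0.   ,  1.584, -0.038]), 'joint_vel': array([ 0.   , -0.002, -0.002,  0.   ,  0.001,  0.002]), 'tau': array([ 3.0000e-03, -7.3367e+01, -6.3379e+01,  0.0000e+00,  5.0000e-03,
        0.0000e+00]), 'tcp_pos': array([ 0.262, -0.622,  0.242]), 'orientation': array([ 0.98 ,  0.198, -0.   , -0.001]), 'force': array([-0.133, -0.15 ,  0.137]), 'moment': array([-0.001,  0.019, -0.027]), 'grip_force': np.float64(0.0), 'width': np.float64(1.005)}
```

View pics/top0.png

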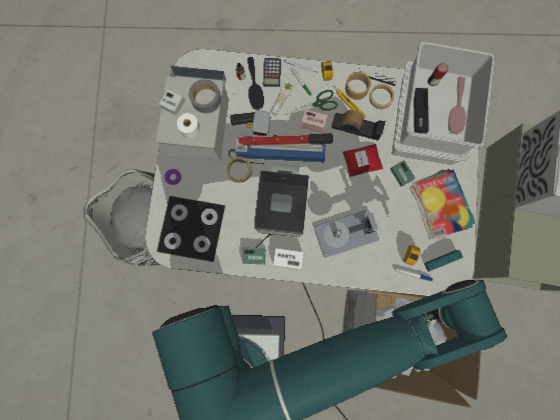

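View pics/side0.png

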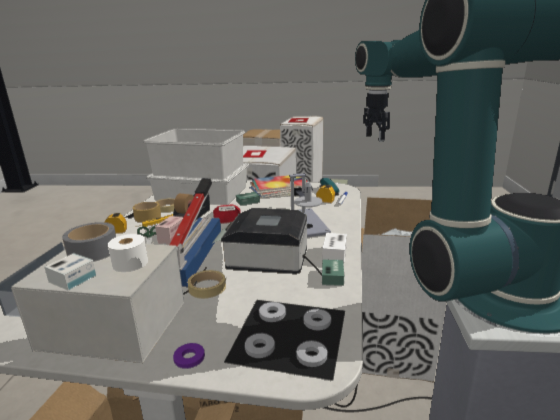

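The top view shows the black mat at (191,229) with four steel rings near (179,212), (209,216), (172,240) and (203,244). The purple look-alike is at (173,177), off the mat. The scale is at (346,232), with its pan near (336,233). The side view agrees: the four rings on the mat are grey and the purple one lies outside it. I'll confirm this in one enlarged crop.

```bash
python3 - <<'E'
from h import *
im=cv2.imread("pics/top0.png")
a=cv2.resize(im[160:270,150:240],None,fx=4.4,fy=5,interpolation=cv2.INTER_CUBIC)
b=cv2.resize(im[195:265,305:390],None,fx=4.7,fy=5,interpolation=cv2.INTER_CUBIC)
c=np.zeros((550,800,3),np.uint8); c[:550,:396]=a; c[:350,398:398+b.shape[1]]=b[:,:400]; cv2.imwrite("pics/crop1.png",c)
g=cv2.cvtColor(im,cv2.COLOR_BGR2GRAY)
m=np.zeros_like(g); m[196:262,160:224]=g[196:262,160:224]>105
n,l,s,ce=cv2.connectedComponentsWithStats(m)
for i in range(1,n):
    if 60<s[i,4]<400:
        cs,_=cv2.findContours((l==i).astype(np.uint8),cv2.RETR_EXTERNAL,cv2.CHAIN_APPROX_NONE)
        e=cv2.fitEllipse(cs[0]); print(s[i],np.round(e[0],2),np.round(e[1],1),onz("top",e[0],.013).round(4))
print(onz("top",[(336,233),(173,177)],.105).round(3))
E
```

```text
[160 196   9  40 191] [163.08 204.13] [ 6.3 50.4] [[0.6045 0.2715 0.013 ]]
[175 196  49   9 236] [216.49 199.46] [ 6.6 67.8] [[0.6252 0.0776 0.013 ]]
[201 209  16  16 167] [208.75 216.3 ] [15.3 15.4] [[0.5624 0.103  0.013 ]]
[214 214  10  48 260] [219.28 253.11] [ 7.3 64.2] [[0.4297 0.0591 0.013 ]]
[164 233  15  16 114] [170.81 240.88] [13.  14.2] [[0.4706 0.2352 0.013 ]]
[160 253  48   9 231] [167.4  257.56] [ 6.7 64.3] [[0.4106 0.2438 0.013 ]]
[[ 0.498 -0.349  0.105]
 [ 0.684  0.216  0.105]]
```

View pics/crop1.png

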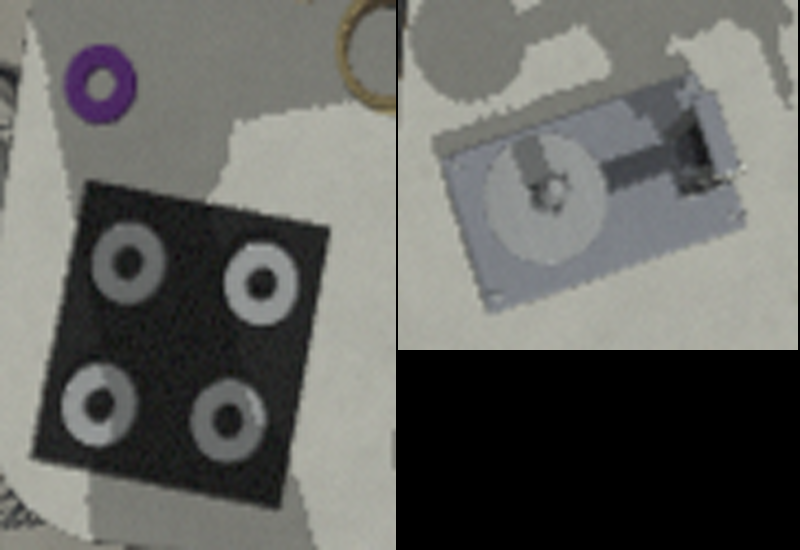

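The crop confirms four plain steel rings on the mat, and the purple ring is off it. The pan disc is at about (336,234), and the spindle tip shows bright at about (338,232). Next I'll get the scale's yaw and the wrist camera's offset.

```bash
cat >> h.py <<'E'
from scipy.spatial.transform import Rotation as Ro
def delta(P,yaw=None):
    o=r.get_obs(); T=Ro.from_quat(o["orientation"]).as_matrix(); p=np.array(o["tcp_pos"])
    y=np.degrees(np.arctan2(T[1,0],T[0,0])); print("tcp",p.round(4),"yaw",y.round(2),"units",(T.T@(np.array(P)-p)/.03).round(3), "F",np.round(o["force"],2),"t",round(float(o["clock"]),2),"w",round(float(o["width"]),3),"over",r.finger_overhang)
    if yaw is not None: print("roll units",(-(yaw-y)/5).round(3))
E
python3 - <<'E'
from h import *
f=lambda x,y:(305+(x-398)/4.7,195+y/5)
c=onz("top",[f(490,312),f(745,228),f(435,152),f(690,72)],.016); print(c.round(4))
for a,b in((0,1),(2,3)): d=c[b]-c[a]; print(np.degrees(np.arctan2(d[0],-d[1])),np.linalg.norm(d))
print("pan",onz("top",[f(546,198)],.105).round(4),"tip",onz("top",[f(555,190)],.165).round(4))
g=lambda x,y:(149.6+x/4.4,159.6+y/5)
print(onz("top",[g(129,264),g(261,284),g(99,404),g(228,420)],.015).round(4))
K,R,t=cal("wrist"); o=r.get_obs(); T=Ro.from_quat(o["orientation"]).as_matrix()
print("cam in tool",(T.T@(-R.T@t-o["tcp_pos"])).round(4)); print((R@T).round(3),K)
delta([.498,-.349,.26])
E
```

```text
[[ 0.4207 -0.3179  0.016 ]
 [ 0.4843 -0.5128  0.016 ]
 [ 0.5353 -0.2752  0.016 ]
 [ 0.5975 -0.4721  0.016 ]]
18.071610787782653 0.20500032965638515
17.52010141571542 0.2064807793033363
pan [[ 0.4929 -0.3503  0.105 ]] tip [[ 0.4912 -0.3495  0.165 ]]
[[0.5746 0.2115 0.015 ]
 [0.5618 0.102  0.015 ]
 [0.4722 0.2302 0.015 ]
 [0.4625 0.1243 0.015 ]]
cam in tool [ 0.0846 -0.0009 -0.1315]
[[-0.     1.     0.   ]
 [-0.944 -0.    -0.329]
 [-0.329 -0.     0.944]] [[331.99191816   0.         278.23584015]
 [  0.         331.99191816 209.89453127]
 [  0.           0.           1.        ]]
tcp [ 0.2621 -0.6219  0.2416] yaw 22.85 units [10.78  -5.329 -0.607] F [-0.13 -0.15  0.14] t 0.1 w 1.005 over 0.011
```

Emit:
carry_out --increments "1 0.4 -0.2 -0.3 0; 1 0.8 -0.4 -0.3 0; 1 0.8 -0.4 -0.3 0; 1 0.8 -0.4 0 0; 1 0.8 -0.4 0 0; 1 0.8 -0.4 0 0; 1 0.8 -0.4 0 0; 1 0.8 -0.4 0 0; 1 0.8 -0.4 0 0; 1 0.8 -0.4 0 0; 1 0.8 -0.4 0 0; 1 0.8 -0.4 0 0; 1 0.8 -0.4 0 0; 1 0.5 -0.3 0 0; 1 0.1 -0.1 0 0; 1 0 0 0 0; 1 0 0 0 0"

```text
clock: 1.8
tcp_pos: [0.4918, -0.3497, 0.2694]
orientation: [0.98, 0.198, -0.0, 0.0]
force: [-0.6, -0.1, -0.2]
width: 0.998
grip_force: 0.0
```

```bash
python3 - <<'E'
from h import *
delta([.491,-.35,.27],108)
im=r.read_camera("wrist"); cv2.imwrite("pics/w1.png",im); c=cal("wrist"); np.save("w1.npy",np.array(c,dtype=object),allow_pickle=True)
for z in(.09,.1,.11): print(proj("wrist",[[.492,-.35,z],[.492,-.35,z+.062]],c).round(1).tolist())
E
```

```text
tcp [ 0.4918 -0.3497  0.2694] yaw 22.83 units [-0.03 -0.   -0.02] F [-0.59 -0.14 -0.25] t 1.8 w 0.998 over 0.011
roll units -17.034Traceback (most recent call last):
  File "<stdin>", line 3, in <module>
ValueError: could not broadcast input array from shape (3,3) into shape (3,)
```

View pics/w1.png

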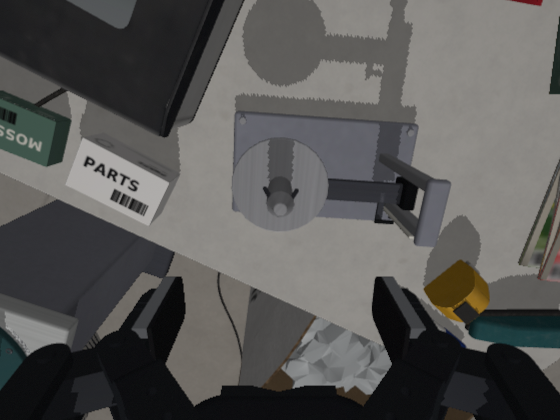

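The wrist view shows the pan centred near (280,184), 96 px wide, with the tip at (280,208) and the pointer arm running right to the column. I'll roll to the working yaw and take a second view, which also gives stereo.

Emit:
carry_out --increments "1 0 0 0 -1; 1 0 0 0 -1; 1 0 0 0 -1; 1 0 0 0 -1; 1 0 0 0 -1; 1 0 0 0 -1; 1 0 0 0 -1; 1 0 0 0 -1; 1 0 0 0 -1; 1 0 0 0 -1; 1 0 0 0 -1; 1 0 0 0 -1; 1 0 0 0 -1; 1 0 0 0 -1; 1 0 0 0 -1; 1 0 0 0 -1; 1 0 0 0 -1; 1 0 0 0 0; 1 0 0 0 0"

```text
clock: 3.75
tcp_pos: [0.4919, -0.3498, 0.2693]
orientation: [0.59, 0.807, -0.0, -0.0]
force: [0.3, -0.9, -0.1]
width: 0.999
grip_force: 0.0
```

```bash
python3 - <<'E'
from h import *
delta([.491,-.35,.27],108)
im=r.read_camera("wrist"); cv2.imwrite("pics/w2.png",im); K,R,t=cal("wrist")
np.savez("w2.npz",K=K,R=R,t=t)
w=im[100:320,160:400]; cv2.imwrite("pics/w2c.png",cv2.resize(w,None,fx=2.5,fy=2.5,interpolation=cv2.INTER_CUBIC))
E
```

```text
tcp [ 0.4919 -0.3498  0.2693] yaw 107.65 units [ 0.001 -0.03  -0.024] F [ 0.34 -0.87 -0.07] t 3.75 w 0.999 over 0.011
roll units -0.07
```

View pics/w2c.png

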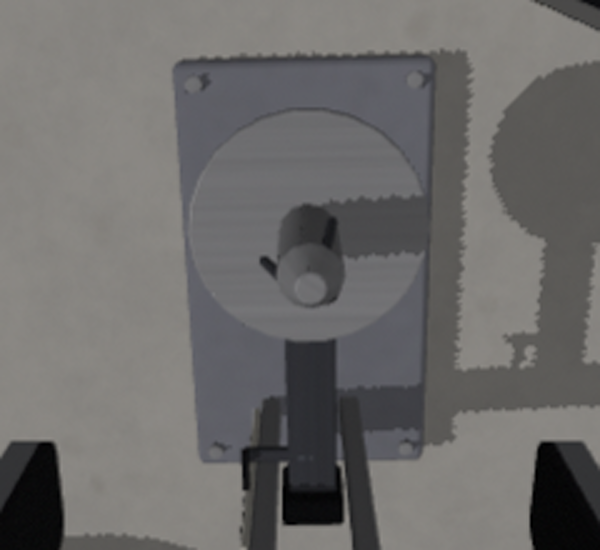

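The crop shows the pan's rim spanning x 189–427 and y 107–342, with the tip at (310,288). The pointer is at left by the plate, at about (248,455). Now I'll fit the pan's position and height from both views.

```bash
cat > fit.py <<'E'
from h import *
from scipy.optimize import least_squares
w=np.load("w2.npz"); K,R2,t2=w["K"],w["R"],w["t"]
def cam(p,yaw,ref=([.4919,-.3498,.2693],107.65)):
    # move camera rigidly from reference tcp pose
    Q=Ro.from_euler("z",yaw-ref[1],degrees=True).as_matrix(); R=R2@Q.T
    c2=-R2.T@t2; c=Q@(c2-np.array(ref[0]))+np.array(p); return K,R,-R@c
def ext(c,x,y,z):
    a=np.linspace(0,2*np.pi,181); q=proj("",np.c_[x+.045*np.cos(a),y+.045*np.sin(a),0*a+z],c)
    return [q[:,0].min(),q[:,0].max(),q[:,1].min(),q[:,1].max()]
def fit(obs):
    f=lambda v:np.concatenate([np.r_[np.array(ext(c,*v))-e, 1.0*(proj("",[[v[0],v[1],v[2]+.062]],c)[0]-tp)] for c,e,tp in obs])
    s=least_squares(f,[.492,-.35,.105]); return s.x,s.fun
E
python3 - <<'E'
from fit import *
o2=(cam([.4919,-.3498,.2693],107.65),[235.3,330.5,142.5,236.5],[283.7,214.9])
o1=(cam([.4918,-.3497,.2694],22.83),[232,328,137,231],[280,208])
for o in([o1],[o2],[o1,o2]):
    x,e=fit(o); print(x.round(4),e.round(1),"pan joint",.135-x[2])
E
```

```text
[ 0.4968 -0.3488  0.1011] [-0.4  0.2  0.3 -0.1  0.2 -0.2] pan joint 0.0339013965896134
[ 0.4956 -0.3487  0.1023] [-0.7  0.5  0.7 -0.4  0.1 -0.3] pan joint 0.03265064919068811
[ 0.4962 -0.3491  0.1001] [-0.2  0.   1.   0.1  0.3  0.2  0.   0.6  1.  -0.7  0.6 -0.6] pan joint 0.034897308969508226
```

Emit:
carry_out --increments "1 0.5 0.25 0 0; 1 1 0.5 0 0; 1 1 0.5 0 0; 1 1 0.5 0 0; 1 1 0.5 0 0; 1 1 0.5 0 0; 1 1 0.5 0 0; 1 1 0.5 0 0; 1 1 0.5 0 0; 1 1 0.5 0 0; 1 1 0.5 0 0; 1 1 0.5 0 0; 1 1 0.4 0.4 0; 1 0.8 0.3 0.7 0; 1 0.4 0.2 0.9 0; 1 0 0 0.8 0; 1 0 0 0.4 0; 1 0 0 0 0; 1 0 0 0 0"

```text
clock: 5.7
tcp_pos: [0.5564, 0.103, 0.1745]
orientation: [0.589, 0.808, 0.0, 0.0]
force: [0.2, 0.2, 0.1]
width: 0.999
grip_force: 0.0
```

```bash
python3 - <<'E'
from h import *
delta([.5618,.102,.16],107.65)
im=r.read_camera("wrist"); cv2.imwrite("pics/w3.png",im); c=cal("wrist")
print(proj("wrist",[[.5618,.102,.015]],c))
g=cv2.cvtColor(im,cv2.COLOR_BGR2GRAY); m=(cv2.GaussianBlur(g,(3,3),0)>75).astype(np.uint8)
for k in cv2.findContours(m,cv2.RETR_LIST,cv2.CHAIN_APPROX_NONE)[0]:
    if len(k)>40:
        e=cv2.fitEllipse(k)
        if .75<e[1][0]/e[1][1]: print(np.round(e[0],1),np.round(e[1],1),onz("wrist",e[0],.015,c).round(4),"dia mm",e[1][1]/c[0][0,0]*(c[1]@np.array([.56,.1,.015])+c[2])[2]*1000)
E
```

```text
tcp [0.5564 0.103  0.1745] yaw 107.81 units [-0.088  0.162  0.483] F [0.16 0.2  0.14] t 5.7 w 0.999 over 0.011
roll units 0.031
[[283.56153671 196.46405213]]
[285.1 195.2] [26.3 28. ] [[0.5628 0.1036 0.015 ]] dia mm 25.733450226076524
[285.3 194.7] [62.1 64.1] [[0.5628 0.1041 0.015 ]] dia mm 58.837365515291786
[183.6 138. ] [28.3 31.6] [[0.4632 0.1258 0.015 ]] dia mm 29.012985236459585
[183.5 137.2] [66.  71.7] [[0.4629 0.1264 0.015 ]] dia mm 65.82086929714715
[343.2  77.1] [33.  36.2] [[0.5765 0.2135 0.015 ]] dia mm 33.19108273149863
[503.3  89.8] [69.2 85.5] [[0.706  0.2449 0.015 ]] dia mm 78.43995263069483
[342.2  76. ] [71.1 77.4] [[0.5754 0.214  0.015 ]] dia mm 71.0613322454986
[225.9  21.2] [58.  76.8] [[0.4751 0.2232 0.015 ]] dia mm 70.46198957717417
```

View pics/w3.png

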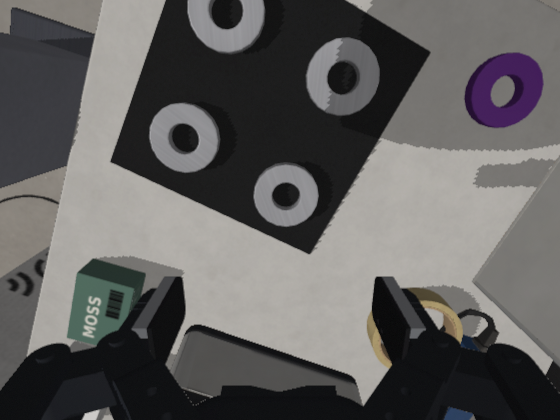

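The picture shows the nearest ring at (285,195), clear of its neighbours, and the purple one at (503,90). The ring's outer and hole diameters measure 59 and 26 mm, as they should. I'll descend and grip it.

Emit:
carry_out --increments "1 0 0.1 0.5 0; 1 0 0.1 0.9 0; 1 0 0 0.9 0; 1 0 0 0.9 0; 1 0 0 0.9 0; 1 0 0 0.7 0; 1 0 0 0.4 0; 1 0 0 0.2 0; 1 0 0 0 0; 1 0 0 0 0" --newtons 70

```text
clock: 6.75
tcp_pos: [0.5624, 0.105, 0.0123]
orientation: [0.589, 0.808, 0.0, 0.0]
force: [0.1, 0.2, 0.2]
width: 1.0
grip_force: 0.0
```

```bash
python3 -c "
from h import *
delta([.5628,.1038,.010])"
```

```text
tcp [0.5624 0.105  0.0123] yaw 107.85 units [-0.041 -0.001  0.077] F [0.08 0.18 0.19] t 6.75 w 1.0 over 0.011
```

Emit:
carry_out --increments "1 -0.04 0 0.08 0; 0 0 0 0 0; -1 0 0 0 0; -1 0 0 0 0; -1 0 0 0 0; -1 0 0 0 0; -1 0 0 0 0; -1 0 0 0 0; -1 0 0 0 0" --newtons 70

```text
clock: 7.65
tcp_pos: [0.5626, 0.1038, 0.0103]
orientation: [0.589, 0.808, 0.0, 0.0]
force: [-6.3, -1.2, 13.5]
width: 0.674
grip_force: 71.7
```

Emit:
carry_out --increments "-1 0 0 -0.1 0; -1 0 0 -0.3 0; -1 0 0 -0.6 0; -1 0 0 -0.8 0; -1 0 0 -0.8 0; -1 0 0 -0.8 0; -1 0 0 -0.8 0; -1 0 0 -0.5 0; -1 0 0 -0.3 0; -1 0 0 0 0; -1 0 0 0 0"

```text
clock: 8.75
tcp_pos: [0.5619, 0.1038, 0.1579]
orientation: [0.589, 0.808, -0.0, -0.0]
force: [-0.6, 0.6, -4.0]
width: 0.672
grip_force: 75.0
```

```bash
python3 - <<'E'
from h import *
delta([.496,-.349,.29],107.65)
im=r.read_camera("wrist"); cv2.imwrite("pics/w4.png",im); 
E
```

```text
tcp [0.5619 0.1038 0.1579] yaw 107.85 units [-13.691  -6.723  -4.398] F [-0.6   0.63 -3.97] t 8.75 w 0.672 over 0.011
roll units 0.04
```

View pics/w4.png

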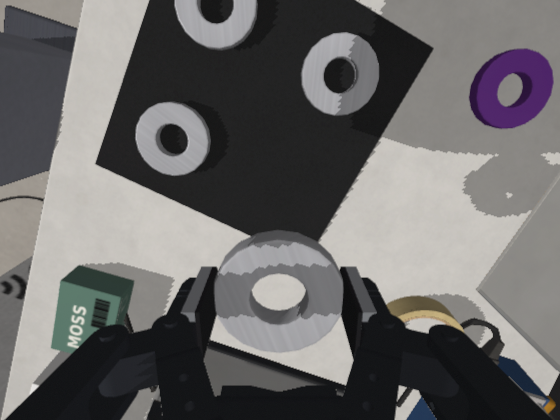

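The ring is held level and centred: its hole is at (279,295) and its offset in the hand is about 0. I'll carry it above the spindle.

Emit:
carry_out --increments "-1 0 0 -0.6 0; -1 -0.2 -0.1 -0.9 0; -1 -0.5 -0.25 -0.9 0; -1 -0.9 -0.45 -0.6 0; -1 -1 -0.5 0 0; -1 -1 -0.5 0 0; -1 -1 -0.5 0 0; -1 -1 -0.5 0 0; -1 -1 -0.5 0 0; -1 -1 -0.5 0 0; -1 -1 -0.5 0 0; -1 -1 -0.5 0 0; -1 -1 -0.5 0 0; -1 -1 -0.5 0 0; -1 -1 -0.42 0 0; -1 -0.7 -0.3 0 0; -1 -0.39 -0.2 0 0; -1 0 0 0 0; -1 0 0 0 0"

```text
clock: 10.7
tcp_pos: [0.4962, -0.3484, 0.2483]
orientation: [0.589, 0.808, 0.0, -0.0]
force: [0.6, -0.1, -2.2]
width: 0.671
grip_force: 75.3
```

```bash
python3 - <<'E'
from h import *
delta([.496,-.349,.20],107.65)
im=r.read_camera("wrist"); cv2.imwrite("pics/w5.png",cv2.resize(im[80:380,130:430],None,fx=2,fy=2,interpolation=cv2.INTER_CUBIC)); cv2.imwrite("pics/w5f.png",im)
print(proj("wrist",[[.496,-.349,.10],[.496,-.349,.162]]))
E
```

```text
tcp [ 0.4962 -0.3484  0.2483] yaw 107.85 units [-0.018 -0.013  1.611] F [ 0.56 -0.07 -2.16] t 10.7 w 0.671 over 0.011
roll units 0.039
[[278.07391346 198.33814366]
 [278.00547777 224.23676767]]
```

View pics/w5.png

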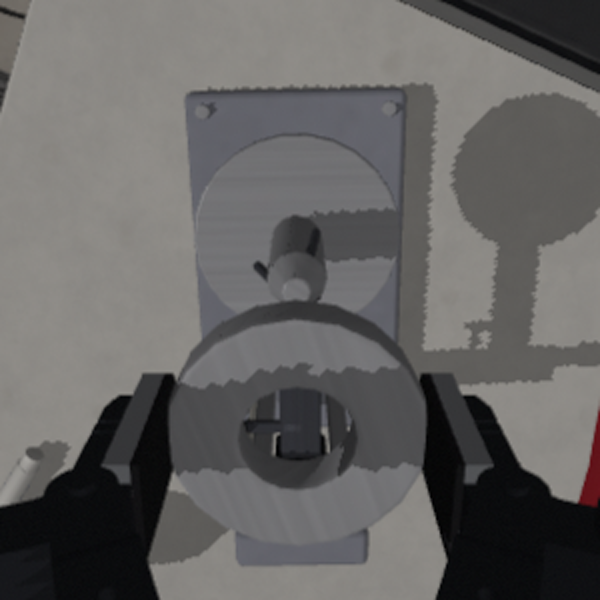

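The tip is at full-frame (278,224.5), matching the prediction of (278,224.2). The ring's hole is at about (279.5,299). I'll fit the ring's in-hand offset properly before inserting.

```bash
python3 - <<'E'
from h import *
from scipy.optimize import least_squares
K=np.array([[332,0,278.24],[0,332,209.9],[0,0,1.]])
Rt=np.array([[0,1,0],[-.944,0,-.329],[-.329,0,.944]]); c=np.array([.0846,-.0009,-.1315])
a=np.linspace(0,2*np.pi,361)
def q(x,y,z,R): return proj("",np.c_[x+R*np.cos(a),y+R*np.sin(a),0*a+z],(K,Rt,-Rt@c))
def f(v):
    h=q(*v,.013); o=q(*v,.030)
    return [h[:,0].min()-250,h[:,0].max()-309,h[:,1].min()-274,h[:,1].max()-324,o[:,0].min()-215,o[:,0].max()-343,o[:,1].max()-352]
s=least_squares(f,[0,0,-.0047]); print(s.x.round(4),np.round(s.fun,1))
E
```

```text
[-0.0052 -0.0004 -0.0001] [ 1.1 -1.6  1.  -0.9 -0.8  1.3 -0.2]
```

The fit is weakly conditioned between height and fore-aft position. The tapered tip captures ±8 mm, so I'll lower gently onto the cone and use side force to centre the ring.

Emit:
carry_out --increments "-1 0 -0.01 0.4 0; -1 0 0 0.8 0; -1 0 0 0.8 0; -1 0 0 0.4 0; -1 0 0 0.2 0; -1 0 0 0 0; -1 0 0 0 0"

```text
clock: 11.45
tcp_pos: [0.4963, -0.3491, 0.172]
orientation: [0.589, 0.808, -0.0, 0.001]
force: [-0.3, 0.9, -0.4]
width: 0.672
grip_force: 75.3
```

Emit:
carry_out --increments "-1 0 0 0.1 0; -1 0 0 0.1 0; -1 0 0 0.1 0; -1 0 0 0 0"

```text
clock: 11.85
tcp_pos: [0.4958, -0.349, 0.1614]
orientation: [0.589, 0.808, -0.0, -0.0]
force: [-0.7, 0.5, -2.2]
width: 0.67
grip_force: 75.3
```

Emit:
carry_out --increments "-1 0 0 0.1 0; -1 0 0 0.1 0; -1 0 0 0 0"

```text
clock: 12.15
tcp_pos: [0.4959, -0.3489, 0.1554]
orientation: [0.589, 0.808, 0.0, -0.0]
force: [-0.2, 0.8, -1.5]
width: 0.669
grip_force: 75.4
```

Emit:
carry_out --increments "-1 0 0 0.1 0; -1 0 0 0.1 0; -1 0 0 0.1 0; -1 0 0 0 0"

```text
clock: 12.55
tcp_pos: [0.4959, -0.3489, 0.1463]
orientation: [0.589, 0.808, 0.0, -0.0]
force: [0.8, 2.4, 0.0]
width: 0.671
grip_force: 75.5
```

Emit:
carry_out --increments "-1 0 0 0.1 0; -1 0 0 0.1 0; -1 0 0 0.1 0; -1 0 0 0 0"

```text
clock: 12.95
tcp_pos: [0.4959, -0.3488, 0.1374]
orientation: [0.589, 0.808, 0.0, -0.0]
force: [0.8, 3.1, 0.8]
width: 0.673
grip_force: 75.6
```

Emit:
carry_out --increments "-1 0 0 0.1 0; -1 0 0 0.1 0; -1 0 0 0.1 0; -1 0 0 0 0"

```text
clock: 13.35
tcp_pos: [0.4959, -0.3489, 0.1284]
orientation: [0.589, 0.808, 0.0, -0.0]
force: [2.0, 3.9, 1.5]
width: 0.671
grip_force: 75.7
```

Emit:
carry_out --increments "-1 0.03 0.02 0 0; -1 0 0 0.1 0; -1 0 0 0.1 0; -1 0 0 0 0"

```text
clock: 13.75
tcp_pos: [0.496, -0.3479, 0.1223]
orientation: [0.589, 0.808, -0.0, -0.0]
force: [-0.2, 2.4, 3.1]
width: 0.674
grip_force: 75.8
```

Emit:
carry_out --increments "-1 0 0 0.1 0; -1 0 0 0.1 0; -1 0 0 0.1 0; -1 0 0 0 0"

```text
clock: 14.15
tcp_pos: [0.4961, -0.3479, 0.1134]
orientation: [0.589, 0.808, -0.0, -0.0]
force: [-1.5, 2.8, 3.4]
width: 0.672
grip_force: 75.9
```

Emit:
carry_out --increments "-1 0 0.0 0.1 0; -1 0 0 0.1 0; -1 0 0 0 0"

```text
clock: 14.45
tcp_pos: [0.4962, -0.3479, 0.1075]
orientation: [0.589, 0.808, 0.0, -0.0]
force: [-2.0, 1.0, 4.7]
width: 0.67
grip_force: 76.0
```

Emit:
carry_out --increments "-1 0 0 0.1 0; -1 0 0 0.1 0; -1 0 0 0 0"

```text
clock: 14.75
tcp_pos: [0.496, -0.3479, 0.1012]
orientation: [0.589, 0.808, -0.0, -0.0]
force: [0.4, 0.7, 1.4]
width: 0.673
grip_force: 75.8
```

Emit:
carry_out --increments "-1 0 0 0 0; -1 0 0 0 0; -1 0 0 0 0"

```text
clock: 15.05
tcp_pos: [0.4961, -0.348, 0.1018]
orientation: [0.589, 0.808, -0.0, -0.0]
force: [-0.1, -0.1, -0.6]
width: 0.672
grip_force: 76.4
```

Emit:
carry_out --increments "-1 0 0 0.1 0; -1 0 0 0.1 0; -1 0 0 0 0"

```text
clock: 15.35
tcp_pos: [0.4962, -0.348, 0.0954]
orientation: [0.589, 0.808, -0.0, -0.0]
force: [-0.5, -0.0, 0.2]
width: 0.67
grip_force: 76.4
```

The force rose to a peak, then collapsed. It now follows about 150 N/m with the ring's height matching the pan's, so the catches have given and the ring is seated. I'll release it here.

Emit:
carry_out --increments "0.6 0 0 0 0; 0.8 0 0 0 0; 1 0 0 0 0; 1 0 0 0 0; 1 0 0 -0.2 0; 1 0 0 -0.6 0; 1 0 0 -0.8 0; 1 0 0 -0.9 0; 1 0 0 -0.9 0; 1 0 0 -0.9 0; 1 0 0 -0.9 0; 1 0 0 -0.5 0; 1 0 0 -0.2 0; 1 0 0 0 0; 1 0 0 0 0; 1 0 0 0 0"

```text
clock: 16.95
tcp_pos: [0.496, -0.3478, 0.2715]
orientation: [0.589, 0.808, 0.0, -0.001]
force: [-0.1, 0.7, -0.0]
width: 1.002
grip_force: 0.0
```

```bash
python3 - <<'E'
from h import *
delta([.496,-.349,.27],107.65)
im=r.read_camera("wrist"); cv2.imwrite("pics/w6f.png",im); cv2.imwrite("pics/w6.png",cv2.resize(im[80:330,130:430],None,fx=2.6,fy=2.4,interpolation=cv2.INTER_CUBIC))
print([proj("wrist",[[.496,-.349,z],[.496,-.349,z+.062]]).round(1).tolist() for z in (.1,.09,.08)])
E
```

```text
tcp [ 0.496  -0.3478  0.2715] yaw 107.85 units [-0.037 -0.013  0.05 ] F [-0.08  0.74 -0.05] t 16.95 w 1.002 over 0.011
roll units 0.039
[[[278.5, 191.6], [278.4, 213.7]], [[278.5, 188.8], [278.4, 209.5]], [[278.5, 186.2], [278.5, 205.6]]]
```

View pics/w6.png

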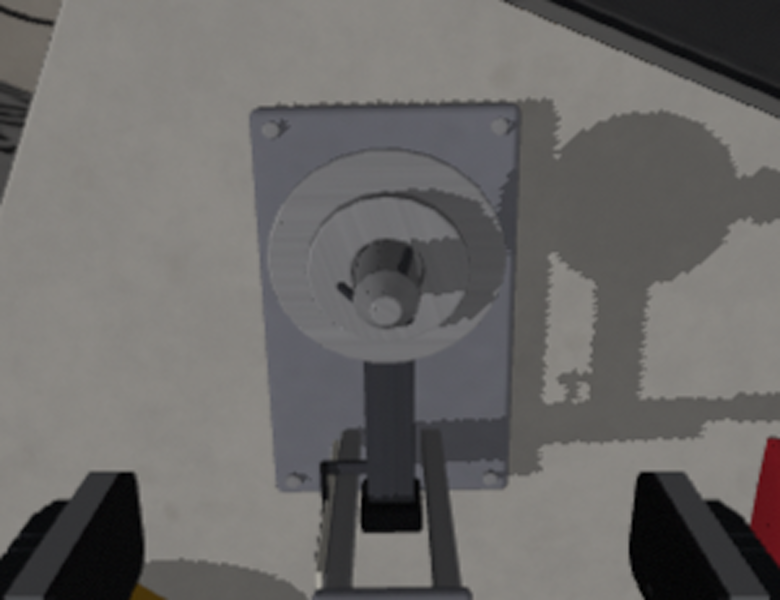

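The ring sits flat on the pan. The tip is at full-frame (278.5,208.3), so the pan is at z≈0.087, too close to the line to decide from that. I'll turn the wrist camera to the plate's face and read the pointer directly.

Emit:
carry_out --increments "1 0 0 0 -1; 1 0 0 0 -1; 1 0 0 0 -1; 1 0 0 0 -1; 1 0 0 0 -1; 1 0 0 0 -1; 1 0 0 0 -1; 1 0 0 0 -1; 1 0 0 0 -1; 1 0 0 0 -1; 1 0 0 0 -1; 1 0 0 0 -1; 1 0 0 0 -1; 1 0 0 0 -1; 1 0 0 0 -1; 1 0 0 0 -1; 1 0 0 0 -1; 1 0 0 0 -1"

```text
clock: 18.8
tcp_pos: [0.4961, -0.3479, 0.2722]
orientation: [-0.157, 0.988, 0.0, -0.0]
force: [-0.2, 0.1, -0.4]
width: 0.998
grip_force: 0.0
```

Emit:
carry_out --increments "1 0.5 -0.5 0 0; 1 0.8 -0.8 0 0; 1 0.8 -0.8 0 0; 1 0.5 -0.8 0.2 0; 1 0.2 -0.8 0.5 0; 1 0 -0.34 0.8 0; 1 0 0 0.8 0; 1 0 0 0.8 0; 1 0 0 0.8 0; 1 0 0 0.4 0; 1 0 0 0 0; 1 0 0 0 0; 1 0 0 0 0"

```text
clock: 20.1
tcp_pos: [0.4538, -0.4895, 0.1455]
orientation: [-0.155, 0.988, -0.001, 0.0]
force: [-0.5, -0.6, 0.8]
width: 0.999
grip_force: 0.0
```

```bash
python3 - <<'E'
from h import *
delta([.454,-.489,.142],198)
im=r.read_camera("wrist"); cv2.imwrite("pics/w7f.png",im)
K,R,t=cal("wrist"); np.savez("w7.npz",K=K,R=R,t=t)
print(proj("wrist",[[.533,-.463,.087]]))
E
```

```text
tcp [ 0.4538 -0.4895  0.1455] yaw -162.15 units [-0.011  0.013  0.116] F [-0.45 -0.6   0.8 ] t 20.1 w 0.999 over 0.011
roll units -72.03
[[278.35654817 347.03361209]]
```

View pics/w7f.png

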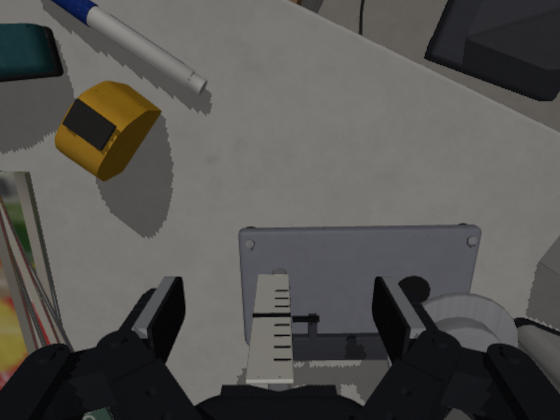

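The picture shows the graduation plate at columns 250–293. Both the long line and the pointer arm are near row 317, with ticks along the plate's right edge. That was my tenth picture, so from here I work numerically.

```bash
python3 - <<'E'
import cv2,numpy as np
g=cv2.cvtColor(cv2.imread("pics/w7f.png"),cv2.COLOR_BGR2GRAY)
print("     ",*range(248,324,3))
for i in range(306,328): print(i,*["%3d"%v for v in g[i,248:324:3]])
print("tick cols 280-288:",[(i,int(g[i,279:288].mean())) for i in range(272,382)])
E
```

```text
248 251 254 257 260 263 266 269 272 275 278 281 284 287 290 293 296 299 302 305 308 311 314 317 320 323
306  84  85  98 116 116 115 116 116 116  25  25  27  25  11  68  82  82  82  84  85  85  84  83  83  83  83
307  83  84 101 116 116 115 115 116 115  92  92  93  92  91  72  81  82  82  85  85  84  83  83  83  83  83
308  84  84 106 115 116 115 115 116 115 116 116 116 115 115  79  81  82  82  83  84  84  83  83  82  82  83
309  84  83 112 115 116 116 116 115 115 116 116 116 115 116  84  82  83  82  83  84  84  82  83  83  83  83
310  84  83 110 115 116 115 117 116 116 115 116 116 115 116  87  82  82  82  83  83  83  82  83  82  83  83
311  85  84 110 115 116 115 115 115 116 116 115 116 115 116  85  82  83  83  83  83  83  82  83  83  83  82
312  85  83  97  87 100 101 100  97  86  88  88  88  89  88  64  82  82  83  83  83  82  83  79  83  82  83
313  85  84  56  39  57  57  56  53  35  39  40  40  39  40  45  82  82  82  83  83  69  59  57  83  83  83
314  85  81  11  11  11   8  10  10   9  10   9   8  11  11  43  82  82  82  83  83  58  33  34  76  83  82
315  84  79  12  11  11 
[... 1986 characters left out ...]
, 115), (323, 88), (324, 39), (325, 51), (326, 99), (327, 115), (328, 115), (329, 115), (330, 115), (331, 115), (332, 115), (333, 115), (334, 74), (335, 12), (336, 83), (337, 112), (338, 115), (339, 115), (340, 115), (341, 115), (342, 115), (343, 115), (344, 115), (345, 85), (346, 35), (347, 30), (348, 94), (349, 115), (350, 115), (351, 115), (352, 115), (353, 115), (354, 115), (355, 115), (356, 115), (357, 115), (358, 74), (359, 11), (360, 51), (361, 98), (362, 115), (363, 115), (364, 115), (365, 115), (366, 115), (367, 115), (368, 115), (369, 115), (370, 115), (371, 115), (372, 115), (373, 115), (374, 115), (375, 115), (376, 109), (377, 111), (378, 118), (379, 140), (380, 153), (381, 148)]
```

```bash
python3 - <<'E'
import cv2,numpy as np
g=cv2.cvtColor(cv2.imread("pics/w6f.png"),cv2.COLOR_BGR2GRAY)
print("     ",*["%3d"%c for c in range(246,280)])
for i in range(262,312,2): print(i,*["%3d"%v for v in g[i,246:280]])
h=cv2.cvtColor(cv2.imread("pics/w7f.png"),cv2.COLOR_BGR2GRAY)
print("w7");print("     ",*["%3d"%c for c in range(288,324)])
for i in range(312,342,2): print(i,*["%3d"%v for v in h[i,288:324]])
from fit import *
print(fit([(cam([.496,-.3478,.2715],107.85),[130+268/2.6,130+507/2.6,80+148/2.4,80+361/2.4],[278.3,208.1])])[0].round(4))
E
```

```text
246 247 248 249 250 251 252 253 254 255 256 257 258 259 260 261 262 263 264 265 266 267 268 269 270 271 272 273 274 275 276 277 278 279
262  95  95  95  95  95  96  96  97  96  97  97  97  95  94  90  67  49  49  49  49  50  50  55  65  60  47  46  47  48  47  47  47  46  46
264  96  95  96  96  95  96  96  96  96  97  97  97  89  77  77  45  48  48  49  49  48  49  55  64  60  48  46  46  48  48  47  46  46  46
266  95  96  96  95  96  96  95  95  96  96 100 101  80  74  69  45  48  49  49  49  49  50  66  88  76  47  46  47  48  48  48  46  46  46
268  97  97  96  96  95  95  95  95  95  95  98  97  78  70  52  46  48  48  49  49  49  50  67  94  85  48  47  47  47  48  47  46  45  46
270  96  96  95  95  95  95  95  95  95  95  98 100  76  72  49  48  49  48  50  49  49  52  70  94  85  53  47  48  48  48  48  46  46  47
272  95  95  95  95  96  94  90  66  39  35  39  38  35  32  27  27  27  24  27  26  26  28  29  32  34  42  46  47  47  48  47  47  46  46
274  97  97  98  97  96  96  85  30  16  17  25  31  31  35  46  46  46  46  47  46  46  47  46  46  45  47  47  47  46  46 
[... 4234 characters left out ...]
85  84  84  83  74  35  37  39  39  39  40  40  38  46  69  83  82  82  83  83  83
334  74  79  91  86  33  39  38  39  38  39  38  39  38  39  39  39  37  32  32  28  25  37  40  39  41  40  40  40  36  30  34  33  33  34  32  28
336  92  94  99  89  29  33  32  33  33  32  32  33  32  32  33  32  34  32  33  31  28  37  39  38  40  40  39  39  36  32  32  33  32  33  32  32
338 115 117 113  91  33  33  46  46  45  45  46  45  46  45  46  45  45  45  46  45  42  36  41  39  40  41  40  39  39  44  45  44  45  45  45  44
340 116 116 114  94  34  37  42  42  42  42  42  41  41  42  42  42  42  41  42  42  41  40  39  40  40  41  41  40  40  41  41  41  41  41  42  41
[ 0.4963 -0.3485  0.088 ]
```

```bash
python3 - <<'E'
from fit import *
w=np.load("w7.npz"); c7=(w["K"],w["R"],w["t"]); c6=cam([.496,-.3478,.2715],107.85)
a=np.radians(17.85); X=np.array([np.cos(a),np.sin(a),0]); Y=np.array([-np.sin(a),np.cos(a),0]); O=np.array([.4962,-.3487,0])
P=lambda x,y,z:O+x*X+y*Y+np.array([0,0,z])
pr=lambda c,p:proj("",[p],c)[0]
# plate: ticks rows at col 284 -> z 57..127(all), line 87
rows=[290.2,298,306,314.6,324.3,335,346.4,359.1]; zs=[.057,.067,.077,.087,.097,.107,.117,.127]
rows=[290.3,298.0,306.1,314.6,324.3,335,346.4,359.1]
f=lambda v:[ (pr(c7,P(v[0],v[1],z+v[2]))[1]-q) for z,q in zip(zs,rows)]+[pr(c7,P(v[0],v[1],.087))[0]-284]
s=least_squares(f,[-.02,-.12,0]);print("plate x,y,dz",s.x.round(4),np.round(s.fun,1)); dz=s.x[2]
def g(v):
    xf,zt,h,wd,y=v
    return [pr(c7,P(xf,y,zt-h))[1]-315.6, pr(c7,P(xf+wd,y,zt))[1]-322.3, pr(c7,P(xf,y,zt-h))[0]-299,
      pr(c6,P(xf,y,zt))[0]-252.8, pr(c6,P(xf+wd,y,zt-h))[0]-255.3]
q=least_squares(g,[-.025,.09,.003,.003,-.1]);print("pointer xf,ztop,h,w,y",q.x.round(4),np.round(q.fun,2))
print("ztop rel. line-corrected",q.x[1]-dz, "mid",q.x[1]-q.x[2]/2-dz, "w6 row",pr(c6,P(q.x[0],q.x[4],q.x[1])))
for x in(-.03,-.028,-.026,-.024):
    z=[least_squares(lambda z:pr(c7,P(x+.003*k,q.x[4],z[0]))[1]-rr,[.09]).x[0] for k,rr in((0,315.6),(1,322.3))]; print(x,np.round(z,4),"w6 left col",pr(c6,P(x,q.x[4],z[1]))[0].round(1))
E
```

```text
plate x,y,dz [-0.0268 -0.1162 -0.0004] [-0.  -0.2 -0.1  0.2  0.1 -0.1  0.  -0.1 -0. ]
pointer xf,ztop,h,w,y [-0.0276  0.0923  0.0039  0.0024 -0.1061] [ 0.  0. -0. -0. -0.]
ztop rel. line-corrected 0.09271113463035213 mid 0.09078460755458903 w6 row [252.8        284.52426771]
-0.03 [0.0917 0.0947] w6 left col 250.4
-0.028 [0.089  0.0921] w6 left col 252.4
-0.026 [0.0863 0.0895] w6 left col 254.5
-0.024 [0.0837 0.087 ] w6 left col 256.5
```

Ticks fit the plate to within 0.2 px, and the pointer appears about 4 mm above the line. I'll check for parallax with one steeper view.

Emit:
carry_out --increments "1 0 0 -0.5 0; 1 0 0 -0.9 0; 1 0 0 -0.9 0; 1 0 0 -0.7 0; 1 0 0 0 0; 1 0 0 0 0; 1 0 0 0 0"

```text
clock: 20.85
tcp_pos: [0.4533, -0.4889, 0.2335]
orientation: [-0.155, 0.988, 0.0, -0.0]
force: [0.4, 0.1, 0.2]
width: 0.997
grip_force: 0.0
```

```bash
python3 - <<'E'
from h import *
delta([.562,.104,.27],107.85)
im=r.read_camera("wrist"); cv2.imwrite("pics/w8f.png",im); K,R,t=cal("wrist"); np.savez("w8.npz",K=K,R=R,t=t)
a=np.radians(17.85); X=np.array([np.cos(a),np.sin(a),0]); Y=np.array([-np.sin(a),np.cos(a),0]); O=np.array([.4962,-.3487,0])
for y in(-.116,-.106): print(proj("",[O-.027*X+y*Y+[0,0,z] for z in(.077,.087,.097)],(K,R,t)).round(1).tolist())
g=cv2.cvtColor(im,cv2.COLOR_BGR2GRAY); q=proj("",[O-.027*X-.110*Y+[0,0,.087]],(K,R,t))[0].astype(int); print(q)
print("     ",*["%3d"%c for c in range(q[0]-28,q[0]+30,2)])
for i in range(q[1]-16,q[1]+18): print(i,*["%3d"%v for v in g[i,q[0]-28:q[0]+30:2]])
E
```

```text
tcp [ 0.4533 -0.4889  0.2335] yaw -162.15 units [-9.507 17.703 -1.208] F [0.44 0.13 0.19] t 20.85 w 0.997 over 0.011
roll units -54.001
[[281.5, 251.4], [281.6, 256.2], [281.8, 261.3]]
[[292.0, 251.4], [292.4, 256.2], [292.9, 261.3]]
[288 256]
      260 262 264 266 268 270 272 274 276 278 280 282 284 286 288 290 292 294 296 298 300 302 304 306 308 310 312 314 316
240  90 116 116 116 117 117 117 117 117 117 116 117 115  85  85  84  85  85  85  84  85  84  85  85  84  85  85  84  85
241  94 116 117 116 116 116 117 117 117 117 116 117 116  85  85  85  84  85  85  84  84  84  85  84  84  85  85  85  84
242  93 117 117 117 117 116 117 108  76  76  76  76  84  82  85  85  84  85  84  84  85  85  84  84  84  85  85  84  83
243  91 117 116 117 117 116 116 108  71  79  93  92  96  81  85  85  85  84  85  84  84  84  85  83  84  85  85  84  83
244  93 116 117 116 117 116 117 114 108 110 116 116 115  81  85  85  85  85  85  85  85  85  85  85  84  85  85  84  84
245  94 117 116 117 117 117 116 117 117 116 117 117 116  72  85  84  85  85  85  85  85  85  85  85  86  85  84  84  83
246  96 117 11
[... 2645 characters left out ...]
 117 117 117 113 107 107 108 108 107 103  83  83  83  83  84  75  38  41  41  83  83  83  83  84  83
269 116 116 116 117 117 116 116 116 116 116 117 117 117 104  83  82  83  83  83  76  39  41  40  83  83  83  83  83  83
270 116 116 117 116 117 117 116 117 116 117 116 116 117 106  83  83  83  83  84  76  39  40  39  83  83  84  83  83  83
271 116 116 116 117 117 116 116 113 100 102 101  98  89  94  74  66  67  67  67  62  38  40  40  67  62  62  63  63  63
272 116 116 116 117 117 116 116  93  59  58  58  54  41  72  49  40  41  41  41  38  38  41  39  42  36  38  36  37  37
273 117 117 116 116 116 117 116  99  72  78  92  93  92  93  33  33  34  34  34  33  39  41  40  36  35  37  37  37  37
```

The two views agree that the pointer is level with the plate's face and about 4 mm above the line (pan ≈0.044). It hasn't reached the line, so a second ring is needed. I'll take the ring at about (0.463, 0.126).

Emit:
carry_out --increments "1 0 0 -0.5 1; 1 0 0 -0.5 1; 1 0 0 0 1; 1 0 0 0 1; 1 0 0 0 1; 1 0 0 0 1; 1 0 0 0 1; 1 0 0 0 1; 1 0 0 0 1; 1 0 0 0 1; 1 0 0 0 1; 1 0 0 0 1; 1 0 0 0 1; 1 0 0 0 1; 1 0 0 0 1; 1 0 0 0 1; 1 0 0 0 1; 1 0 0 0 1"

```text
clock: 22.7
tcp_pos: [0.4533, -0.4889, 0.263]
orientation: [0.59, 0.807, 0.0, -0.001]
force: [-0.1, -0.1, 0.5]
width: 1.005
grip_force: 0.0
```

Emit:
carry_out --increments "1 0.5 0.17 0 0; 1 1 0.34 0 0; 1 1 0.34 0 0; 1 1 0.34 0 0; 1 1 0.34 0 0; 1 1 0.34 0 0; 1 1 0.34 0 0; 1 1 0.34 0 0; 1 1 0.34 0 0; 1 1 0.34 0 0; 1 1 0.34 0 0; 1 1 0.34 0 0; 1 1 0.34 0 0; 1 1 0.34 0 0; 1 1 0.34 0 0; 1 1 0.34 0 0; 1 1 0.34 0 0; 1 1 0.34 0 0; 1 1 0.34 0 0; 1 0.9 0.31 0 0"

```text
clock: 24.7
tcp_pos: [0.4625, 0.1274, 0.2635]
orientation: [0.588, 0.809, -0.0, -0.0]
force: [-0.0, -0.6, 0.6]
width: 1.001
grip_force: 0.0
```

Emit:
carry_out --increments "1 0 0 0.4 0; 1 0 0 0.8 0; 1 0 0 0.8 0; 1 0 0 0.6 0; 1 0 0 0.2 0; 1 0 0 0 0; 1 0 0 0 0"

```text
clock: 25.4
tcp_pos: [0.4636, 0.1255, 0.1807]
orientation: [0.589, 0.808, 0.0, 0.0]
force: [0.4, -0.5, 0.3]
width: 1.0
grip_force: 0.0
```

```bash
cat > rings.py <<'E'
from h import *
o=r.get_obs(); im=r.read_camera("wrist"); c=cal("wrist"); cv2.imwrite("pics/rings.png",im)
g=cv2.cvtColor(im,cv2.COLOR_BGR2GRAY); m=(cv2.GaussianBlur(g,(3,3),0)>75).astype(np.uint8)
for k in cv2.findContours(m,cv2.RETR_LIST,cv2.CHAIN_APPROX_NONE)[0]:
    if len(k)>40:
        e=cv2.fitEllipse(k)
        if .75<e[1][0]/e[1][1]:
            P=onz("wrist",e[0],.015,c)[0]; print(np.round(e[0],1),np.round(e[1],1),P.round(4),"dia",e[1][1]/c[0][0,0]*(c[1]@P+c[2])[2]*1000)
            if abs(P[0]-.463)<.02 and abs(P[1]-.126)<.02: delta([P[0],P[1],.010],107.85)
E
python3 rings.py
```

```text
[277.2 190.5] [25.  26.7] [0.4622 0.1265 0.015 ] dia 24.85106065052961
tcp [0.4637 0.1256 0.181 ] yaw 107.87 units [ 0.047 -0.048  5.698] F [ 0.32 -0.33  0.67] t 25.45 w 1.007 over 0.011
roll units 0.003
[277.2 190.3] [62.2 63.6] [0.4621 0.1267 0.015 ] dia 59.09005628059367
tcp [0.4637 0.1256 0.181 ] yaw 107.87 units [ 0.054 -0.049  5.698] F [ 0.32 -0.33  0.67] t 25.45 w 1.007 over 0.011
roll units 0.003
[429.7 137.6] [27.1 32.2] [0.5754 0.2138 0.015 ] dia 28.39310246187671
[429.9 137. ] [62.7 71.7] [0.5754 0.2144 0.015 ] dia 63.226334730829265
[327.   79.2] [31.3 33.9] [0.4723 0.231  0.015 ] dia 28.28730596133863
[326.8  78.1] [70.4 75.7] [0.4718 0.2317 0.015 ] dia 63.12347587598406
[179.1 198.5] [372.7 424.8] [0.377 0.091 0.015] dia 398.0655150331812
```

Emit:
carry_out --increments "1 0.03 -0.03 0.5 0; 1 0.02 -0.02 0.9 0; 1 0 0 0.9 0; 1 0 0 0.9 0; 1 0 0 0.9 0; 1 0 0 0.7 0; 1 0 0 0.5 0; 1 0 0 0.3 0; 1 0 0 0.1 0; 1 0 0 0 0; 1 0 0 0 0" --newtons 70

```text
clock: 26.55
tcp_pos: [0.4621, 0.1267, 0.0098]
orientation: [0.589, 0.808, 0.0, 0.0]
force: [0.2, 0.8, 0.5]
width: 0.999
grip_force: 0.0
```

Emit:
carry_out --increments "0 0 0 0 0; -1 0 0 0 0; -1 0 0 0 0; -1 0 0 0 0; -1 0 0 0 0; -1 0 0 0 0; -1 0 0 0 0; -1 0 0 0 0" --newtons 70

```text
clock: 27.35
tcp_pos: [0.4621, 0.1267, 0.0104]
orientation: [0.589, 0.808, 0.0, 0.0]
force: [-7.0, -1.3, 17.3]
width: 0.673
grip_force: 71.0
```

Emit:
carry_out --increments "-1 0 0 -0.1 0; -1 0 0 -0.3 0; -1 0 0 -0.6 0; -1 0 0 -0.9 0; -1 0 0 -0.9 0; -1 0 0 -0.9 0; -1 0 0 -0.9 0; -1 0 0 -0.9 0; -1 0 0 -0.9 0; -1 0 0 -0.9 0; -1 0 0 -0.5 0; -1 0 0 -0.2 0; -1 0 0 0 0; -1 0 0 0 0"

```text
clock: 28.75
tcp_pos: [0.4613, 0.1265, 0.2476]
orientation: [0.589, 0.808, -0.001, -0.001]
force: [-0.3, 0.8, -2.0]
width: 0.666
grip_force: 75.1
```

```bash
python3 -c "
from h import *
delta([.496,-.348,.248],107.85)"
```

```text
tcp [0.4613 0.1265 0.2476] yaw 107.85 units [-1.5409e+01 -3.7480e+00 -1.1000e-02] F [-0.3   0.77 -1.97] t 28.75 w 0.666 over 0.011
roll units 0.0
```

Emit:
carry_out --increments "-1 -0.5 -0.12 0 0; -1 -0.9 -0.22 0 0; -1 -1 -0.24 0 0; -1 -1 -0.24 0 0; -1 -1 -0.24 0 0; -1 -1 -0.24 0 0; -1 -1 -0.24 0 0; -1 -1 -0.24 0 0; -1 -1 -0.24 0 0; -1 -1 -0.24 0 0; -1 -1 -0.24 0 0; -1 -1 -0.24 0 0; -1 -1 -0.24 0 0; -1 -1 -0.24 0 0; -1 -1 -0.24 0 0; -1 -0.7 -0.2 0 0; -1 -0.31 -0.09 0 0; -1 0 0 0 0; -1 0 0 0 0; -1 0 0 0 0"

```text
clock: 30.75
tcp_pos: [0.4964, -0.347, 0.2491]
orientation: [0.588, 0.808, 0.0, 0.0]
force: [0.0, 0.3, -2.3]
width: 0.671
grip_force: 75.0
```

```bash
python3 - <<'E'
from h import *
delta([.496,-.348,.2],107.85)
im=r.read_camera("wrist"); cv2.imwrite("pics/w9f.png",im)
a=cv2.cvtColor(cv2.imread("pics/w5f.png"),cv2.COLOR_BGR2GRAY); b=cv2.cvtColor(im,cv2.COLOR_BGR2GRAY)
# compare ring appearance in hand with the first one
for n,g in(("w5",a),("w9",b)):
    print(n,"col282",[int(v) for v in g[225:360:3,282]]); print(n,"row330",[int(v) for v in g[330,205:355:3]])
E
```

```text
tcp [ 0.4964 -0.347   0.2491] yaw 107.9 units [-0.028 -0.023  1.636] F [ 0.01  0.31 -2.31] t 30.75 w 0.671 over 0.011
roll units 0.01
w5 col282 [112, 113, 52, 53, 52, 92, 116, 116, 115, 116, 115, 116, 96, 78, 78, 77, 72, 47, 47, 47, 47, 47, 47, 47, 47, 47, 47, 37, 23, 51, 51, 51, 60, 96, 118, 117, 116, 112, 112, 112, 112, 112, 111, 100, 100]
w5 row330 [10, 10, 32, 93, 93, 93, 92, 101, 112, 111, 113, 112, 113, 113, 111, 114, 112, 113, 115, 113, 112, 118, 114, 113, 113, 114, 118, 117, 114, 115, 116, 114, 114, 114, 115, 116, 116, 117, 112, 114, 114, 112, 125, 136, 137, 135, 134, 7, 8, 6]
w9 col282 [65, 114, 60, 54, 54, 80, 118, 117, 117, 119, 118, 118, 116, 101, 79, 77, 77, 48, 47, 47, 48, 47, 47, 47, 47, 31, 6, 10, 12, 50, 51, 50, 59, 82, 118, 113, 113, 116, 113, 114, 114, 111, 112, 100, 101]
w9 row330 [9, 10, 32, 95, 94, 93, 92, 113, 114, 113, 114, 114, 113, 112, 114, 115, 112, 112, 113, 115, 113, 113, 115, 115, 115, 114, 114, 118, 118, 116, 115, 114, 113, 113, 116, 118, 118, 115, 114, 114, 115, 112, 132, 137, 138, 135, 135, 7, 8, 8]
```

The second ring sits in the hand just as the first did. I'll lower it to just above the catches, then press slowly.

Emit:
carry_out --increments "-1 -0.03 -0.02 0.4 0; -1 0 0 0.7 0; -1 0 0 0.8 0; -1 0 0 0.7 0; -1 0 0 0.4 0; -1 0 0 0.2 0; -1 0 0 0.1 0; -1 0 0 0.1 0; -1 0 0 0 0; -1 0 0 0 0"

```text
clock: 31.8
tcp_pos: [0.4961, -0.3492, 0.1475]
orientation: [0.589, 0.808, 0.0, 0.0]
force: [-0.4, 0.7, -1.8]
width: 0.667
grip_force: 75.0
```

Emit:
carry_out --increments "-1 0 0 0.1 0; -1 0 0 0.1 0; -1 0 0 0.1 0; -1 0 0 0.1 0; -1 0 0 0.1 0; -1 0 0 0 0"

```text
clock: 32.4
tcp_pos: [0.4958, -0.3488, 0.1313]
orientation: [0.589, 0.808, 0.0, -0.0]
force: [0.4, 2.6, 0.1]
width: 0.671
grip_force: 75.2
```

Emit:
carry_out --increments "-1 0 0 0.1 0; -1 0 0 0.1 0; -1 0 0 0.1 0; -1 0 0 0 0"

```text
clock: 32.8
tcp_pos: [0.4959, -0.3489, 0.1224]
orientation: [0.589, 0.808, 0.0, -0.0]
force: [0.3, 3.6, 1.4]
width: 0.67
grip_force: 75.3
```

Emit:
carry_out --increments "-1 0.04 0.01 0 0; -1 0 0 0.1 0; -1 0 0 0.1 0; -1 0 0 0 0"

```text
clock: 33.2
tcp_pos: [0.4958, -0.3477, 0.1164]
orientation: [0.589, 0.808, -0.0, -0.0]
force: [1.2, 2.9, 1.3]
width: 0.675
grip_force: 75.3
```

Emit:
carry_out --increments "-1 0.02 0 0.1 0; -1 0 0 0.1 0; -1 0 0 0.1 0; -1 0 0 0 0"

```text
clock: 33.6
tcp_pos: [0.4956, -0.3473, 0.1075]
orientation: [0.589, 0.808, -0.0, -0.0]
force: [0.2, -0.8, 2.0]
width: 0.665
grip_force: 75.5
```

Emit:
carry_out --increments "-1 0 0 0.1 0; -1 0 0 0.1 0; -1 0 0 0 0"

```text
clock: 33.9
tcp_pos: [0.4956, -0.3472, 0.1014]
orientation: [0.589, 0.808, 0.0, -0.0]
force: [0.6, 0.5, 3.0]
width: 0.669
grip_force: 75.5
```

Emit:
carry_out --increments "-1 0 0 0.1 0; -1 0 0 0.05 0; -1 0 0 0 0"

```text
clock: 34.2
tcp_pos: [0.4957, -0.3472, 0.0972]
orientation: [0.589, 0.808, 0.0, -0.0]
force: [0.9, 0.6, 4.0]
width: 0.67
grip_force: 75.6
```

Emit:
carry_out --increments "-1 0 0 0.07 0; -1 0 0 0.07 0; -1 0 0 0 0"

```text
clock: 34.5
tcp_pos: [0.4956, -0.3472, 0.0928]
orientation: [0.589, 0.808, -0.0, -0.0]
force: [0.8, -0.2, 4.3]
width: 0.673
grip_force: 75.6
```

Emit:
carry_out --increments "-1 0 0 0.06 0; -1 0 0 0 0"

```text
clock: 34.7
tcp_pos: [0.4955, -0.3472, 0.091]
orientation: [0.589, 0.808, -0.0, -0.0]
force: [0.4, 0.0, 2.8]
width: 0.67
grip_force: 75.5
```

Emit:
carry_out --increments "-1 0 0 0.06 0; -1 0 0 0 0; -1 0 0 0 0"

```text
clock: 35.0
tcp_pos: [0.4955, -0.3471, 0.0894]
orientation: [0.589, 0.808, -0.0, -0.0]
force: [-0.7, -0.1, 1.0]
width: 0.671
grip_force: 76.5
```

Emit:
carry_out --increments "-1 0 0 0 0; -1 0 0 0 0; -1 0 0 0 0"

```text
clock: 35.3
tcp_pos: [0.4956, -0.3472, 0.0895]
orientation: [0.589, 0.808, -0.0, -0.0]
force: [-2.0, 0.7, 1.6]
width: 0.671
grip_force: 76.5
```

Emit:
carry_out --increments "-1 0 0 -0.1 0; -1 0 0 0 0; -1 0 0 0 0"

```text
clock: 35.6
tcp_pos: [0.4958, -0.3473, 0.0928]
orientation: [0.589, 0.808, -0.0, 0.0]
force: [-0.1, -0.5, 0.7]
width: 0.673
grip_force: 76.5
```

The catches have given, and the force follows the spring again, so the ring is down on ring 1. I'll raise to balance its weight and release.

Emit:
carry_out --increments "-1 0 0 -0.1 0; -1 0 0 -0.03 0; -1 0 0 0 0; 0.6 0 0 0 0; 0.8 0 0 0 0; 1 0 0 0 0; 1 0 0 0 0; 1 0 0 -0.2 0; 1 0 0 -0.6 0; 1 0 0 -0.8 0; 1 0 0 -0.9 0; 1 0 0 -0.9 0; 1 0 0 -0.9 0; 1 0 0 -0.9 0; 1 0 0 -0.5 0; 1 0 0 -0.2 0; 1 0 0 0 0; 1 0 0 0 0"

```text
clock: 37.4
tcp_pos: [0.4955, -0.3471, 0.2721]
orientation: [0.589, 0.808, 0.0, -0.001]
force: [-0.2, 0.0, -1.4]
width: 0.995
grip_force: 0.0
```

```bash
python3 - <<'E'
from h import *
delta([.496,-.348,.27],107.85)
im=r.read_camera("wrist"); cv2.imwrite("pics/w10f.png",im); g=cv2.cvtColor(im,cv2.COLOR_BGR2GRAY)
c=cal("wrist")
S=[.496,-.3485,0]
def ext(z,R):
    a=np.linspace(0,6.283,181); q=proj("",np.c_[S[0]+R*np.cos(a),S[1]+R*np.sin(a),0*a+z],c); return q.min(0).round(1),q.max(0).round(1)
for p in(.0905,.077): print("pan",p,"pan ext",ext(p,.045),"top of 2 rings",ext(p+.024,.03),"if hanging",ext(p+.044,.03),"tip",proj("",[[S[0],S[1],p+.062]],c).round(1))
print("col 300 rows130-240",[int(v) for v in g[130:245:2,300]]); print("col 279",[int(v) for v in g[130:245:2,279]])
for rr in (165,175,185): print("row",rr,[int(v) for v in g[rr,225:335:2]])
E
```

```text
tcp [ 0.4955 -0.3471  0.2721] yaw 107.85 units [-0.035  0.007  0.07 ] F [-0.16  0.02 -1.37] t 37.4 w 0.995 over 0.011
roll units -0.0
pan 0.0905 pan ext (array([232.9, 142.8]), array([325.1, 231.9])) top of 2 rings (array([246. , 163.8]), array([312.1, 227.1])) if hanging (array([243.8, 168.5]), array([314.3, 235.7])) tip [[279.1 210.2]]
pan 0.077 pan ext (array([234.6, 140.9]), array([323.4, 227. ])) top of 2 rings (array([247.3, 160.9]), array([310.7, 221.9])) if hanging (array([245.3, 165.3]), array([312.8, 229.8])) tip [[279.1 204.9]]
col 300 rows130-240 [97, 96, 95, 95, 95, 95, 95, 96, 82, 108, 110, 110, 107, 79, 73, 73, 74, 75, 70, 54, 78, 106, 111, 112, 77, 77, 78, 78, 77, 76, 77, 75, 77, 78, 78, 77, 77, 75, 112, 112, 111, 108, 114, 114, 108, 106, 94, 94, 94, 94, 94, 93, 93, 93, 93, 93, 93, 93]
col 279 [95, 96, 95, 95, 96, 82, 101, 107, 107, 109, 109, 110, 109, 109, 72, 52, 98, 113, 114, 115, 112, 111, 112, 109, 112, 49, 50, 50, 50, 52, 74, 72, 70, 70, 70, 107, 111, 109, 111, 110, 92, 91, 109, 110, 109, 110, 110, 111, 83, 46, 46, 46, 46, 46, 46, 47, 47, 47]
row 165 [134, 129, 96, 96, 95, 94, 94, 110, 111, 111, 112, 111, 111, 111, 110, 112, 112, 95, 72, 70, 90, 109, 114, 112, 113, 114, 114, 114, 113, 113, 113, 111, 111, 104, 70, 53, 56, 70, 75, 75, 75, 75, 75, 75, 75, 75, 75, 62, 65, 66, 66, 66, 76, 91, 91]
row 175 [133, 134, 105, 97, 96, 103, 111, 112, 111, 111, 111, 111, 110, 105, 106, 114, 113, 113, 113, 112, 112, 111, 112, 111, 113, 112, 110, 110, 112, 112, 112, 114, 115, 114, 114, 112, 112, 112, 111, 105, 70, 73, 74, 74, 74, 74, 74, 75, 73, 65, 64, 65, 92, 92, 91]
row 185 [135, 136, 128, 97, 96, 120, 112, 112, 112, 112, 111, 110, 122, 115, 115, 114, 112, 111, 112, 115, 112, 78, 71, 72, 65, 58, 51, 50, 50, 46, 28, 32, 62, 65, 75, 76, 76, 78, 79, 79, 78, 78, 76, 76, 76, 76, 76, 76, 77, 67, 65, 65, 91, 92, 92]
```

The extents (top-face row ~161, left edge ~249, tip row 204.5) match two seated rings with the pan at z≈0.077. I'll confirm on the graduation plate.

Emit:
carry_out --increments "1 0 0 0 -1; 1 0 0 0 -1; 1 0 0 0 -1; 1 0 0 0 -1; 1 0 0 0 -1; 1 0 0 0 -1; 1 0 0 0 -1; 1 0 0 0 -1; 1 0 0 0 -1; 1 0 0 0 -1; 1 0 0 0 -1; 1 0 0 0 -1; 1 0 0 0 -1; 1 0 0 0 -1; 1 0 0 0 -1; 1 0 0 0 -1; 1 0 0 0 -1; 1 0 0 0 -1"

```text
clock: 39.25
tcp_pos: [0.4955, -0.3471, 0.2722]
orientation: [-0.157, 0.988, 0.001, -0.001]
force: [0.2, -0.8, 0.4]
width: 1.001
grip_force: 0.0
```

Emit:
carry_out --increments "1 0.5 -0.5 0 0; 1 0.8 -0.8 0 0; 1 0.8 -0.8 0 0; 1 0.5 -0.8 0.2 0; 1 0.2 -0.8 0.5 0; 1 0 -0.34 0.8 0; 1 0 0 0.8 0; 1 0 0 0.8 0; 1 0 0 0.8 0; 1 0 0 0.4 0; 1 0 0 0 0; 1 0 0 0 0; 1 0 0 0 0"

```text
clock: 40.55
tcp_pos: [0.4532, -0.4887, 0.146]
orientation: [-0.155, 0.988, -0.001, 0.0]
force: [-0.2, -0.3, -1.0]
width: 1.003
grip_force: 0.0
```

```bash
python3 - <<'E'
from h import *
g=cv2.cvtColor(r.read_camera("wrist"),cv2.COLOR_BGR2GRAY); print(r.get_obs()["tcp_pos"].round(4))
print("     ",*["%3d"%c for c in range(254,326,4)])
for i in range(286,330): print(i,*["%3d"%v for v in g[i,254:326:4]])
E
```

```text
[ 0.4532 -0.4887  0.1459]
      254 258 262 266 270 274 278 282 286 290 294 298 302 306 310 314 318 322
286  84 116 116 116 116 116 116 116 114  84  84  84  83  85  85  84  85  85
287  85 116 115 116 116 116 116 116 113  84  84  85  84  84  84  84  85  84
288  86 115 116 116 116 116 116 116 114  84  84  84  84  84  84  84  84  84
289  87 116 116 115 116  88  88  89  95  84  84  84  84  84  84  85  85  84
290  89 116 116 116 116  47  40  40  62  84  85  85  84  84  84  85  85  84
291  92 116 116 116 116  75  71  72  95  84  85  85  85  84  84  84  84  84
292  90 115 116 116 116 107 107 106 116  83  84  85  84  84  84  84  84  84
293  88 116 116 116 116 116 116 115 115  83  85  85  84  84  83  83  84  84
294  89 116 116 116 116 116 115 116 115  83  84  86  84  84  83  84  84  84
295  93 116 116 116 116 116 116 116 115  84  85  85  84  84  83  83  83  83
296  98 115 116 116 116 116 116 116 116  83  84  84  84  83  83  82  83  84
297 101 116 116 116 116  78  75  75  79  83  83  83  84  83  84  83  83  85
298 107 115 116 116 116  36  32  31  50  72  83  82  83  84  84  83  83  85
299 112 
[... 1647 characters left out ...]
  40  73  73  73
321 116 116 116 115 116 116 115 116 115  57  57  57  58  38  40  47  47  48
322 116 115 115 115 116 116 115 116 116  23  29  31  31  37  41  31  24  31
323 116 116 115 116 115  88  88  88  80  29  32  34  33  37  40  32  28  32
324 115 115 116 116 116  40  40  40  24  26  35  35  36  37  40  36  36  36
325 116 116 116 115 115  51  51  51  52  19  44  45  46  36  40  45  45  45
326 115 116 115 116 115  99  99 100  99  31  46  46  46  39  39  45  44  44
327 115 116 115 116 115 116 115 116 116  36  43  41  41  41  45  41  41  41
328 116 115 115 115 116 116 116 116 115  36  41  41  41  41  47  41  41  41
329 115 116 115 115 116 116 115 116 115  42  42  41  41  40  46  41  41  41
```

The pointer is now at row 306.7 and the line at 314.6, so it rests about 9 mm past the line. One ring earlier it was about 4.5 mm short. I'll rise clear and hand in.

Emit:
carry_out --increments "1 0 0 -0.5 0; 1 0 0 -0.9 0; 1 0 0 -0.9 0; 1 0 0 -0.7 0; 1 0 0 0 0; 1 0 0 0 0"

```text
clock: 41.2
tcp_pos: [0.453, -0.4885, 0.2359]
orientation: [-0.155, 0.988, -0.001, 0.0]
force: [-1.0, -0.4, -0.5]
width: 1.002
grip_force: 0.0
```

```bash
python3 -c "
from cell import r
print(r.sign_off())"
```

```text
the job is handed in; nothing more can be done
None
```

I seated two rings on the pan and left the other two on the mat. The pointer rests about 9 mm past the long line (it was about 4 mm short after one ring), the pan never reached its stop by my force readings, and I handed the job in at about 41 s.

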